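# Reject the rattling label cassette

## Task

Of the two sealed grey label-tape cassettes on the desk, one has a loose spool inside. Find it by picking a cassette up and tilting it lengthwise, one end about 40 degrees down for half a second (never up on end or over): a loose spool slides to the end of the window, a sound one stays in the middle. Lay the loose one, once you have made its spool slide in this way, flat in the black tray, and leave the sound one lying flat on the desk, window up, outside the tray.

Things in the scene. Friction and masses are not known exactly. Their poses are not given: they have to be found in the camera images.
- cassette_a: sealed grey label-tape cassette, flat box 96 long (x), 50 wide (y), 30 high, 0.19 kg; origin: centre of underside. Length points away from the robot within 30 degrees. Hard flat sides: grasp across the 50 at mid length. A clear 70 x 28 window on top shows a white spool, a disc 25 across, on a dark deck; two white marks show its middle. Its twin looks alike; exactly one, at random, has a loose spool
- cassette_b: sealed grey label-tape cassette, flat box 96 long (x), 50 wide (y), 30 high, 0.19 kg; origin: centre of underside. Length points away from the robot within 30 degrees. Hard flat sides: grasp across the 50 at mid length. A clear 70 x 28 window on top shows a white spool, a disc 25 across, on a dark deck; two white marks show its middle. Its twin looks alike; exactly one, at random, has a loose spool
- spool_a (a joint): place of the white spool along +x of cassette_a, m from the window's middle; starts at 0. A sound spool is pinned and gives at most 4 mm. A loose one stays by friction while level, but slides to a stop 20 mm off the middle (+ or -, toward the lower end) within 0.5 s once the length slopes over 20 degrees (use 40); it stays there when levelled again
- spool_b (a joint): place of the white spool along +x of cassette_b, m from the window's middle; starts at 0. A sound spool is pinned and gives at most 4 mm. A loose one stays by friction while level, but slides to a stop 20 mm off the middle (+ or -, toward the lower end) within 0.5 s once the length slopes over 20 degrees (use 40); it stays there when levelled again
- tray: shallow open black tray fixed to the desk, 200 (its x) by 160 (y) outside, 22 high, walls and floor 4 thick (inside 192 x 152); origin at the centre of its underside, long side roughly away from the robot; it stands to the left of the cassettes
There are look-alikes about, which are no part of the job. What is shaped like the cassette_a but purple is not meant.

How it is judged:
On the way:
1. a cassette with a loose spool is tilted (more than 17 degrees) and its spool has slid at least 8 mm from the middle ((((value of joint spool_a above 0.008 m or value of joint spool_a below -0.008 m) and angle between cassette_a's own z axis and vertical above 0.3 rad) or ((value of joint spool_b above 0.008 m or value of joint spool_b below -0.008 m) and angle between cassette_b's own z axis and vertical above 0.3 rad))), for 0.1 s.
At the end, for the whole second after the job is handed in: the cassette whose spool has slid (still 8 mm or more off the middle) lies flat (within 8 degrees) on the tray's floor, and the other one lies flat, window up, on the desk outside the tray; both at rest ((((value of joint spool_a above 0.008 m or value of joint spool_a below -0.008 m) and x of cassette_a in the frame of tray between -0.09 and 0.09 m and y of cassette_a in the frame of tray between -0.07 and 0.07 m and z of cassette_a in the frame of tray below 0.012 m and (x of cassette_b in the frame of tray above 0.1 m or x of cassette_b in the frame of tray below -0.1 m or y of cassette_b in the frame of tray above 0.08 m or y of cassette_b in the frame of tray below -0.08 m) and height (world z) of cassette_b between -0.01 and 0.008 m and angle between each of cassette_a, cassette_b's own z axis and vertical below 0.15 rad and linear speed of each of cassette_a, cassette_b below 0.02 m/s) or ((value of joint spool_b above 0.008 m or value of joint spool_b below -0.008 m) and x of cassette_b in the frame of tray between -0.09 and 0.09 m and y of cassette_b in the frame of tray between -0.07 and 0.07 m and z of cassette_b in the frame of tray below 0.012 m and (x of cassette_a in the frame of tray above 0.1 m or x of cassette_a in the frame of tray below -0.1 m or y of cassette_a in the frame of tray above 0.08 m or y of cassette_a in the frame of tray below -0.08 m) and height (world z) of cassette_a between -0.01 and 0.008 m and angle between each of cassette_b, cassette_a's own z axis and vertical below 0.15 rad and linear speed of each of cassette_b, cassette_a below 0.02 m/s))); the robot touches nothing.
It fails at once if a cassette is stood on end or turned over (tilted more than 70 degrees) (angle between any of cassette_a, cassette_b's own z axis and vertical above 1.22 rad).
It also fails if it takes over 72 s, if anything falls off the work surface, if the arm or the gripper's body presses on something with over 40 N, if the wrist force passes 120 N, or if a joint passes its speed limit or range.

## Robot

A 7-joint arm with a two-finger parallel gripper is mounted at the origin on a cart in front of the work surface, level with it; the furniture and walls round the work are solid. World frame = base frame: x ahead of the robot, y to its left, z up, the work surface at z = 0. Lengths are in m, angles in rad, forces in N, time in s.
With the tool pointing down it reaches from about 0.35 to 0.9 m from the base axis. Payload 8.1 kg.
Tool frame: the origin (TCP) lies at the very end of the fingers, on their centre line; the grasp point (between the pads) lies 19 mm behind it; z points along the fingers, y is the line along which they close (so a half turn about z gives the same grasp; the last joint's range is limited). The gripper opens to 92 mm and grips with 3 to 60 N. Pads are 19 mm wide; open, the fingers measure 130 mm over their backs; the gripper's body (75 mm by 190 mm) begins 47 mm behind the grasp point.
Start: joints at [-1.278, 0.434, 0.025, 1.573, -0.012, 1.134, -0.075], TCP at [0.241, 0.577, 0.227] pointing down, gripper open.
Joint ranges: [-2.62, 2.62], [-0.44, 2.09], [-1.27, 1.32], [0.08, 2.57], [-1.32, 4.46], [0.12, 2], [-2.74, 2.74]. Speed limits (rad/s): [2.22, 2.22, 3.01, 3.01, 3.14, 3.14, 3.14].

## Interface

Orientations are given as a rotation vector (axis times angle).
In Python, from cell import readout, cams, job gives the robot as it stands.
- The arm moves only by the tool drive_tool, never from a script. Its argument "commands" is a list of rows, each a list of 3 entries, a list of its own where there are three numbers: the turn, a rotation vector about the tool's x, y, z in rad, then the shift along the tool's x, y, z in cm, then the gripper's target within -1 to 1 (fully open at 1, half-way at 0, shut at -1). A call has 1 to 20 rows; each row is the pose to reach, as a shift and turn from the pose commanded when the call began, along the tool's axes at that moment; what a row does not reach only later rows make up. A row lasts 1/12 s, in which the tool goes at most 41.7 mm and 7.16 degrees, less where a joint would pass 70% of its speed; a pose out of reach is approached as far as the arm can. A call with a gripper value outside its range is refused whole. The fingers move at their own pace and stop on an object; "newtons" is the grip in N (left out, the last holds). Time passes only in rows, so rows that repeat a pose let the fingers close. It gives the time, the measured TCP pose, the force, the opening and the grip force at its end, in the units of the state.
- readout.observe(): the state, without advancing time (a new reading comes with each control period).
- cams.get_image(name): name is "scene" or "side" or "wrist"; returns the picture (480x640x3 uint8, blue, green, red); there is no depth.
- cams.camera_info(name): a dict with "camera_matrix" (3x3 intrinsics, pixels), "R" (3x3) and "t" (3): a world point X has camera coordinates R X + t. Camera axes: x right, y down, z forward; pixel columns grow to the right and rows downward; lengths in m; the calibration is good to about 2 mm. The wrist camera is an equidistant fisheye: a pixel r from the principal point sees the ray r / f radians off the axis. A picture is of the moment at which its call begins: read the wrist's pose just before it. camera_info takes no time and is no camera call; for the wrist camera it gives the pose at the moment of the call.
- job.sign_off(): hands the job in; it is judged then, once.
The state is a dict: "clock": time; "joints": joint angles; "dq": joint speeds; "joint_efforts": joint torques, N m; "position": TCP position; "ee_rot": TCP orientation; "force": force on the tool from outside, world axes, zero at the start; "ft_torque": the same for the moment, N m; "width": opening from 0.0 (shut) to 1.0 (fully open); "gripper_force": force on a finger pad.
Only numpy, scipy, OpenCV 4.12 (cv2) and the standard library are available. Lean on these libraries where they do the work, as an engineer would, in place of code of your own. Each camera call takes 0.05 s, during which the arm holds its last target. There are 200 camera calls.

## Working session

There is one attempt and no reset: what is moved stays moved. The work goes in short steps, Python scripts to look and compute and a tool call to move; the robot and the scene stay as the last step left them, time stands still between calls to the robot, and variables do not carry over. Pictures are saved under pics/ and viewed, at most 10 in all, crops included, and the job is handed in when it is done.

Besides the shell and the picture viewer there is one more tool, called after ">>>" in YAML: its name, and indented under it one key for each argument. drive_tool: Moves the arm, as the interface text tells. Its arguments: {"type":"object","properties":{"commands":{"type":"array"},"newtons":{"type":"number"}},"required":["commands"]}

```bash
mkdir -p pics; ls
python3 - <<'E'
from cell import readout,cams
import cv2,numpy as np
print(readout.observe())
a=cams.get_image("scene");b=cams.get_image("side")
cv2.imwrite("pics/scene0.png",a);cv2.imwrite("pics/side0.png",b)
for n in("scene","side","wrist"):
  print(n,cams.camera_info(n))
E
```

```text
pics
{'clock': 0.0, 'joints': array([-1.27754322,  0.43519726,  0.02499041,  1.57408888, -0.01157483,
        1.13401084, -0.07507055]), 'dq': array([-2.01763260e-05,  7.90093889e-04,  5.46101731e-05,  1.54351850e-03,
       -1.43479439e-03,  2.94124620e-04, -1.29491396e-04]), 'joint_efforts': array([ 7.83546857e-04, -6.67857957e+01,  9.85439681e-01, -3.14463401e+01,
       -6.04819693e-02,  4.26864345e-02,  1.39133017e-04]), 'position': array([0.24087032, 0.57616703, 0.22596435]), 'ee_rot': array([-6.17795493e-01, -3.08010802e+00,  2.44067580e-03]), 'force': array([0.58059357, 0.20375891, 0.44932866]), 'ft_torque': array([-0.03482907, -0.01202365,  0.01226615]), 'gripper_force': 0.0, 'width': 0.9998045391987704}
scene {'camera_matrix': array([[546.27664076,   0.        , 324.64021871],
       [  0.        , 546.27664076, 234.79278575],
       [  0.        ,   0.        ,   1.        ]]), 'R': array([[ 0.78963332, -0.6132613 , -0.01974346],
       [-0.40647317, -0.49872765, -0.76553922],
       [ 0.45962896,  0.61252046, -0.64308623]]), 't': array([-0.36426168,  0.35858555,  0.68487573])}
side {'camera_matrix': array([[620.00644198,   0.        , 319.95657526],
       [  0.        , 620.00644198, 235.47111703],
       [  0.        ,   0.        ,   1.        ]]), 'R': array([[-0.99897961,  0.03919697,  0.02243519],
       [-0.0024362 ,  0.44926407, -0.89339569],
       [-0.04509773, -0.89253873, -0.44871015]]), 't': array([ 0.60025854, -0.04210297,  1.33787372])}
wrist {'camera_matrix': array([[371.64829954,   0.        , 322.12309389],
       [  0.        , 371.64829954, 237.7508048 ],
       [  0.        ,   0.        ,   1.        ]]), 'R': array([[ 0.38671648,  0.92219541, -0.00244737],
       [ 0.89348549, -0.37401745,  0.24858523],
       [ 0.2283288 , -0.0983187 , -0.96860693]]), 't': array([-0.62418457, -0.03112882,  0.38908278])}
```

View pics/scene0.png

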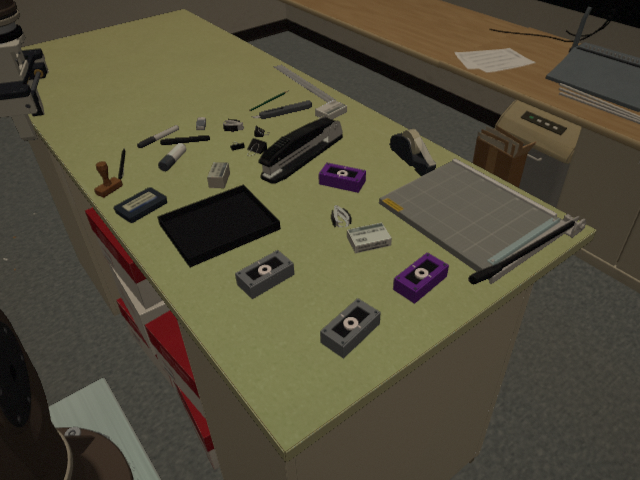

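View pics/side0.png

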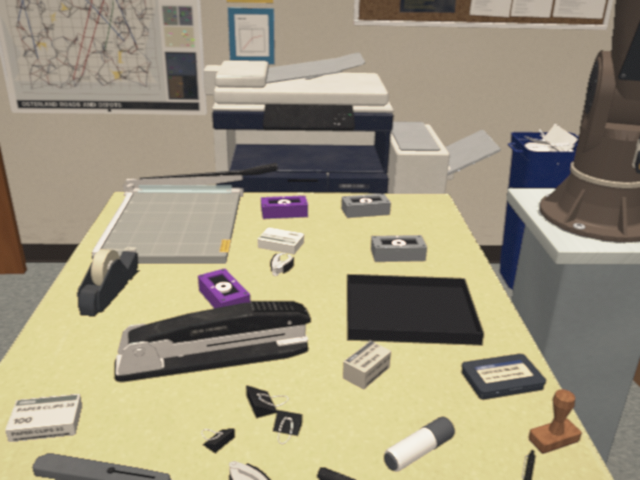

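Grey cassettes: scene (265,273) and (351,327); side (399,248) and (366,205). The purple look-alikes at scene (342,176) and (420,276) are not meant. The tray is at scene (219,224). Next I measure window, spool and tray, with one enlarged crop.

```bash
cat > h.py <<'E'
import numpy as np,cv2
from cell import readout,cams
from scipy.spatial.transform import Rotation as Ro
def ray(uv,z,ci):
    K,R,t=ci["camera_matrix"],ci["R"],ci["t"]
    uv=np.atleast_2d(uv).astype(float)
    d=np.c_[(uv-[K[0,2],K[1,2]])/[K[0,0],K[1,1]],np.ones(len(uv))]@R
    c=-R.T@t
    return c+d*((z-c[2])/d[:,2])[:,None]
def blobs(mask,amin):
    cs,_=cv2.findContours(mask.astype(np.uint8),cv2.RETR_EXTERNAL,cv2.CHAIN_APPROX_NONE)
    return [c[:,0,:] for c in cs if cv2.contourArea(c)>amin]
def rect(P):
    (c,s,a)=cv2.minAreaRect((P[:,:2]*1000).astype(np.float32))
    if s[0]<s[1]: s=s[::-1];a+=90
    a=(a+90)%180-90
    return np.round(c,1),np.round(s,1),round(a,1)
E
python3 - <<'E'
from h import *
out=[]
for n,boxes in(("scene",[(230,245,300,300),(315,292,387,362)]),("side",[(366,230,432,266),(338,190,395,222)])):
    im=cv2.imread(f"pics/{n}0.png");ci=cams.camera_info(n)
    g=im.max(2).astype(int);hsv=cv2.cvtColor(im,cv2.COLOR_BGR2HSV)
    for x0,y0,x1,y1 in boxes:
        off=np.array([x0,y0]);sub=g[y0:y1,x0:x1];s=hsv[y0:y1,x0:x1,1]
        body=max(blobs(s<50,200),key=len,default=None)
        if body is not None: print(n,"body bbox",cv2.boundingRect(body+off))
        for nm,m,z,a in(("win",sub<50,.029,20),("spool",(sub>150)&(s<60),.028,10)):
            for b in blobs(m,a):
                print(n,nm,rect(ray(b+off,z,ci)),(b+off).mean(0).round(0))
        out.append(cv2.resize(im[y0:y1,x0:x1],(390,280),interpolation=cv2.INTER_CUBIC))
    m=g<45; 
    for b in blobs(m,3000):
        print(n,"tray?",rect(ray(b,.022,ci)),b.mean(0).round(0),cv2.boundingRect(b))
cv2.imwrite("pics/crop.png",np.vstack([np.hstack(out[:2]),np.hstack(out[2:])]))
E
```

```text
scene body bbox (236, 251, 58, 48)
scene win (array([446.7, 144.3]), array([102.2,  61.3]), -22.5) [265. 281.]
scene win (array([462.2, 178.4]), array([66.2, 25.9]), 2.4) [263. 267.]
scene spool (array([461.2, 177. ]), array([22. , 19.4]), -7.7) [264. 269.]
scene body bbox (321, 298, 59, 60)
scene win (array([488.2, -46. ]), array([107.4,  55.3]), -16.6) [351. 337.]
scene win (array([502.5, -16.1]), array([66.1, 26.3]), 11.0) [349. 321.]
scene spool (array([501.3, -17.8]), array([21.2, 19.1]), -38.8) [350. 323.]
scene tray? (array([ 56.6, 199.2]), array([360.3,  81.3]), 76.8) [ 22. 407.] (0, 309, 68, 171)
scene tray? (array([467.4, 356.9]), array([202.9, 179.8]), -4.0) [217. 225.] (158, 185, 122, 82)
scene tray? (array([1147.3,  760.5]), array([1015.1,  236.4]), 90.0) [367.  65.] (232, 19, 269, 109)
side body bbox (372, 235, 55, 27)
side spool (array([463.2, 174.3]), array([97.5, 48.7]), 0.3) [398. 241.]
side body bbox (338, 190, 57, 27)
side spool (array([462.3, -24.2]), array([48.8, 16. ]), -86.5) [385. 199.]
side spool (array([513.3, -20.3]), array([76.9, 50.8]), 10.5) [362. 199.]
```

View pics/crop.png

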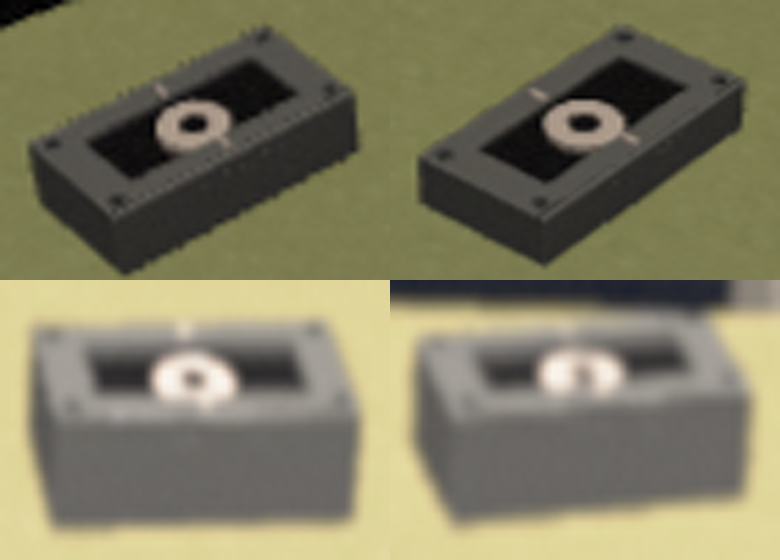

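Crop confirms two grey cassettes with spools in the middle: one at (0.4625, 0.176), yaw about 1.3°, and one at (0.5025, -0.017), yaw about 11°. The side view's 97.5 x 48.7 mm outline for the first matches the given size.

```bash
cat >> h.py <<'E'
def go(p,yaw,tilt=0,s=None):
    s=s or readout.observe()
    R0=Ro.from_rotvec(s["ee_rot"])
    R1=Ro.from_euler("z",yaw,degrees=True)*Ro.from_matrix(np.diag([-1.,1,-1]))*Ro.from_euler("y",tilt,degrees=True)
    sh=R0.inv().apply(np.array(p)-s["position"])*100
    print("turn",(R0.inv()*R1).as_rotvec().round(3),"shift",sh.round(2))
E
python3 - <<'E'
from h import *
go([.4625,.176,.12],1.3)
im=cv2.imread("pics/scene0.png");ci=cams.camera_info("scene")
g=im.max(2)
b=max(blobs((g<45)[150:290,140:300],3000),key=len)+[140,150]
h=cv2.convexHull(b)
for e in(3,5):
  q=cv2.approxPolyDP(h,e,True)[:,0];print(q.tolist(),ray(q,.022,ci)[:,:2].round(3).tolist(),ray(q,0,ci)[:,:2].round(3).tolist())
E
```

```text
turn [-0.001 -0.    -0.419] shift [-35.88 -28.37  10.65]
[[279, 228], [189, 266], [158, 217], [243, 185], [278, 220]] [[0.551, 0.263], [0.36, 0.276], [0.378, 0.45], [0.574, 0.437], [0.564, 0.285]] [[0.565, 0.286], [0.368, 0.3], [0.387, 0.479], [0.588, 0.466], [0.578, 0.31]]
[[279, 228], [189, 266], [158, 217], [243, 185]] [[0.551, 0.263], [0.36, 0.276], [0.378, 0.45], [0.574, 0.437]] [[0.565, 0.286], [0.368, 0.3], [0.387, 0.479], [0.588, 0.466]]
```

The tray comes out at about (0.470, 0.368), yaw -4°; its measured edges of 196 x 152 mm fit the given 200 x 160. Moving over the first cassette.

>>> drive_tool:
  commands:
    - [[0,0,-0.419],[-35.9,-28.4,0],1]
    - [[0,0,-0.419],[-35.9,-28.4,0],1]
    - [[0,0,-0.419],[-35.9,-28.4,0],1]
    - [[0,0,-0.419],[-35.9,-28.4,0],1]
    - [[0,0,-0.419],[-35.9,-28.4,0],1]
    - [[0,0,-0.419],[-35.9,-28.4,0],1]
    - [[0,0,-0.419],[-35.9,-28.4,0],1]
    - [[0,0,-0.419],[-35.9,-28.4,0],1]
    - [[0,0,-0.419],[-35.9,-28.4,0],1]
    - [[0,0,-0.419],[-35.9,-28.4,0],1]
    - [[0,0,-0.419],[-35.9,-28.4,0],1]
    - [[0,0,-0.419],[-35.9,-28.4,0],1]
    - [[0,0,-0.419],[-35.9,-28.4,10.6],1]
    - [[0,0,-0.419],[-35.9,-28.4,10.6],1]
    - [[0,0,-0.419],[-35.9,-28.4,10.6],1]
    - [[0,0,-0.419],[-35.9,-28.4,10.6],1]
    - [[0,0,-0.419],[-35.9,-28.4,10.6],1]
  newtons: 30

```text
clock: 1.52
position: [0.4619, 0.176, 0.1202]
ee_rot: [0.036, -3.139, 0.002]
force: [0.2, 0.1, 0.8]
width: 1.002
gripper_force: 0.0
```

Run:
```python
from h import *
s=readout.observe();print(s["clock"],s["position"],s["joints"].round(2))
go([.4625,.176,.008],1.3)
cv2.imwrite("pics/w1.png",cams.get_image("wrist"))
```

```text
1.5167 [0.46187931 0.17597902 0.12017959] [-0.56  0.35  0.11  2.02 -0.05  0.78  1.18]
turn [-0.001 -0.003  0.001] shift [-0.09  0.02 11.22]
```

View pics/w1.png

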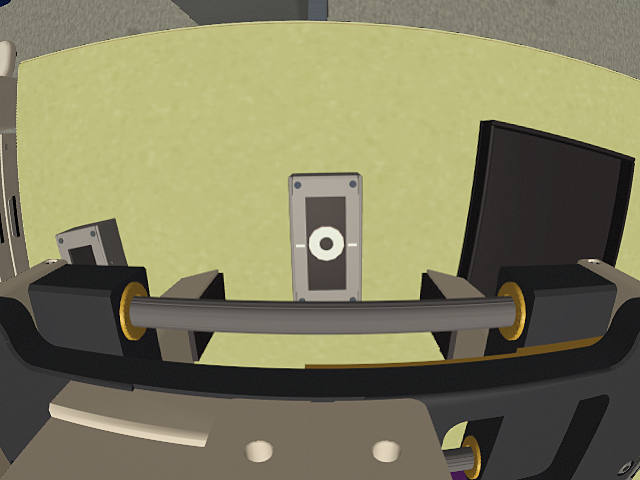

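Wrist view: the cassette is centred between the fingers at (325,242) and aligned. Descending and grasping.

>>> drive_tool:
  commands:
    - [[0,0,0],[0,0,3],1]
    - [[0,0,0],[0,0,6],1]
    - [[0,0,0],[0,0,8.5],1]
    - [[0,0,0],[0,0,10],1]
    - [[0,0,0],[0,0,10.8],1]
    - [[0,0,0],[0,0,11.2],1]
    - [[0,0,0],[0,0,11.2],1]
    - [[0,0,0],[0,0,11.2],-1]
    - [[0,0,0],[0,0,11.2],-1]
    - [[0,0,0],[0,0,11.2],-1]
    - [[0,0,0],[0,0,11.2],-1]
    - [[0,0,0],[0,0,11.2],-1]
    - [[0,0,0],[0,0,11.2],-1]
    - [[0,0,0],[0,0,11.2],-1]
    - [[0,0,0],[0,0,11.2],-1]
    - [[0,0,0],[0,0,11.2],-1]
  newtons: 35

```text
clock: 2.9
position: [0.4629, 0.1766, 0.0089]
ee_rot: [-0.037, 3.141, 0.001]
force: [-0.2, 1.0, 3.6]
width: 0.544
gripper_force: 34.9
```

>>> drive_tool:
  commands:
    - [[0,0,0],[0,0,-2],-1]
    - [[0,0,0],[0,0,-5],-1]
    - [[0,0,0],[0,0,-9],-1]
    - [[0,0,0],[0,0,-13],-1]
    - [[0,0,0],[0,0,-16],-1]
    - [[0,0,0],[0,0,-18],-1]
    - [[0,0.1,0],[0,0,-18],-1]
    - [[0,0.2,0],[0,0,-18],-1]
    - [[0,0.3,0],[0,0,-18],-1]
    - [[0,0.4,0],[0,0,-18],-1]
    - [[0,0.5,0],[0,0,-18],-1]
    - [[0,0.6,0],[0,0,-18],-1]
    - [[0,0.7,0],[0,0,-18],-1]
    - [[0,0.7,0],[0,0,-18],-1]
    - [[0,0.7,0],[0,0,-18],-1]
    - [[0,0.7,0],[0,0,-18],-1]
    - [[0,0.7,0],[0,0,-18],-1]
    - [[0,0.7,0],[0,0,-18],-1]
    - [[0,0.7,0],[0,0,-18],-1]
    - [[0,0.7,0],[0,0,-18],-1]

```text
clock: 4.57
position: [0.4626, 0.1764, 0.1897]
ee_rot: [0.029, -2.444, 0.01]
force: [-0.5, -0.2, -2.4]
width: 0.542
gripper_force: 35.0
```

Run:
```python
from h import *
s=readout.observe();print(s["clock"],s["position"],s["joints"].round(2),np.degrees(Ro.from_rotvec(s["ee_rot"]).apply([0,0,1])[2]*1))
go([.4625,.176,.188],1.3)
w=cams.get_image("wrist");a=cams.get_image("scene");b=cams.get_image("side")
cv2.imwrite("pics/t1.png",np.vstack([np.hstack([cv2.resize(a[120:300,180:420],(400,300)),cv2.resize(b[100:280,280:520],(400,300))]),cv2.resize(w,(800,600))[150:450]]))
```

```text
4.5667 [0.46263619 0.17641868 0.18970343] [-0.39  0.7   0.11  1.44 -0.24  1.69  1.37] -43.902312476844415
turn [ 0.    -0.698  0.001] shift [-0.1  -0.04  0.14]
```

View pics/t1.png

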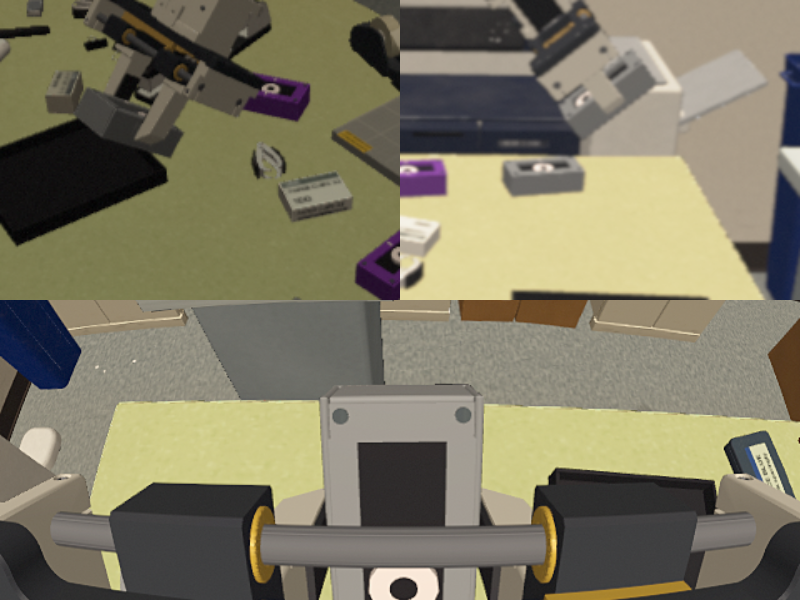

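Side view (crop at 582,98): the white spool, hole included, shows past the finger toward the lower end. The wrist view shows the upper half of the window empty, so this cassette is the loose one. Next: level it and carry it to the tray.

Run:
```python
from h import *
go([.470,.368,.188],-4)
go([.470,.368,.06],-4)
```

```text
turn [-0.032 -0.699  0.089] shift [-0.98 19.15 -0.67]
turn [-0.032 -0.699  0.089] shift [-9.21 19.15  9.13]
```

>>> drive_tool:
  commands:
    - [[-0.005,-0.1,0.013],[-0.1,1,-0.1],-1]
    - [[-0.01,-0.2,0.025],[-0.2,3,-0.2],-1]
    - [[-0.014,-0.3,0.038],[-0.4,6,-0.3],-1]
    - [[-0.018,-0.4,0.051],[-0.5,9,-0.4],-1]
    - [[-0.023,-0.5,0.064],[-0.7,12,-0.5],-1]
    - [[-0.028,-0.6,0.076],[-0.8,15,-0.6],-1]
    - [[-0.032,-0.699,0.089],[-0.9,17.5,-0.7],-1]
    - [[-0.032,-0.699,0.089],[-1,19.15,-0.7],-1]
    - [[-0.032,-0.699,0.089],[-1,19.15,-0.7],-1]
    - [[-0.032,-0.699,0.089],[-2.6,19.15,1.3],-1]
    - [[-0.032,-0.699,0.089],[-4.3,19.15,3.3],-1]
    - [[-0.032,-0.699,0.089],[-6,19.15,5.3],-1]
    - [[-0.032,-0.699,0.089],[-7.8,19.15,7.4],-1]
    - [[-0.032,-0.699,0.089],[-9.2,19.15,9.1],-1]
    - [[-0.032,-0.699,0.089],[-9.2,19.15,9.1],-1]
    - [[-0.032,-0.699,0.089],[-9.2,19.15,9.1],-1]

```text
clock: 6.05
position: [0.4696, 0.3667, 0.0592]
ee_rot: [-0.11, -3.137, 0.004]
force: [1.0, -0.2, -1.5]
width: 0.543
gripper_force: 35.0
```

Run:
```python
from h import *
print(readout.observe()["clock"],readout.observe()["position"])
go([.470,.368,.0145],-4)
b=cams.get_image("side");w=cams.get_image("wrist")
cv2.imwrite("pics/p1.png",np.vstack([cv2.resize(b[200:360,320:500],(400,300)),cv2.resize(w,(400,300))]))
```

```text
6.05 [0.46964369 0.36669504 0.05917135]
turn [-0.003 -0.003 -0.001] shift [-0.04  0.15  4.47]
```

View pics/p1.png

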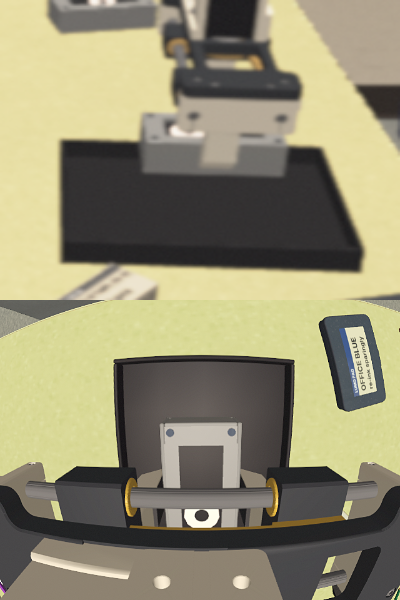

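Spool still offset to the far end (wrist crop 202,515), with the cassette level and centred over the tray. Lowering and releasing.

>>> drive_tool:
  commands:
    - [[0,0,0],[0,0.1,1.5],-1]
    - [[0,0,0],[0,0.1,3],-1]
    - [[0,0,0],[0,0.1,3.9],-1]
    - [[0,0,0],[0,0.1,4.3],-1]
    - [[0,0,0],[0,0.1,4.5],-1]
    - [[0,0,0],[0,0.1,4.5],-1]
    - [[0,0,0],[0,0.1,4.5],-1]
    - [[0,0,0],[0,0.1,4.5],0.5]
    - [[0,0,0],[0,0.1,4.5],0.5]
    - [[0,0,0],[0,0.1,4.5],0.5]
    - [[0,0,0],[0,0.1,4.5],0.5]
    - [[0,0,0],[0,0.1,4.5],0.5]
    - [[0,0,0],[0,0.1,2.5],0.5]
    - [[0,0,0],[0,0.1,-1],0.5]
    - [[0,0,0],[0,0.1,-5],0.5]
    - [[0,0,0],[0,0.1,-9],0.5]
    - [[0,0,0],[0,0.1,-13],0.5]
    - [[0,0,0],[0,0.1,-16],0.5]
    - [[0,0,0],[0,0.1,-16],0.5]
    - [[0,0,0],[0,0.1,-16],0.5]

```text
clock: 7.82
position: [0.471, 0.3697, 0.222]
ee_rot: [0.109, 3.137, 0.004]
force: [0.2, -1.0, 0.2]
width: 0.752
gripper_force: 0.0
```

Run:
```python
from h import *
print(readout.observe()["clock"],readout.observe()["position"])
w=cams.get_image("wrist");a=cams.get_image("scene");b=cams.get_image("side")
cv2.imwrite("pics/f1.png",np.hstack([cv2.resize(a[150:360,140:420],(400,300)),cv2.resize(b[180:360,320:560],(400,300))]))
```

```text
7.8167 [0.47103089 0.36971587 0.22197897]
```

View pics/f1.png

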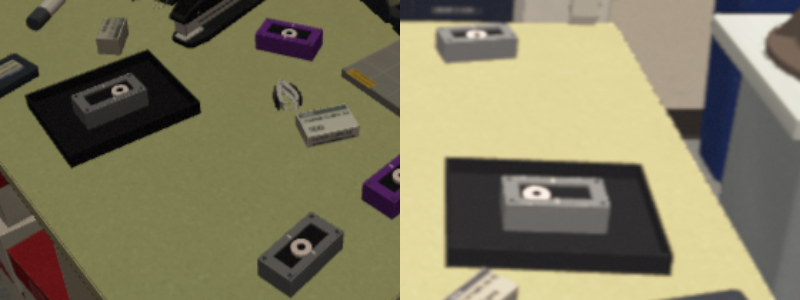

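The pictures show the cassette flat in the tray with its spool well off the marks: scene crop (120,90), side crop (537,193). The other cassette is untouched, flat on the desk, and the arm is clear.

```bash
python3 -c "
from cell import job
print(job.sign_off())"
```

```text
the job is handed in; nothing more can be done
None
```

The loose-spool cassette slid its spool when tilted 40° and now lies flat in the tray, the sound one still lies window up on the desk, and the job is handed in (the sign-off returned no verdict).

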